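# Dock a connector with the jig's gated slide and lock it in the side notch

### The job

On the docking jig, gently push the red knob with the fingertips forward along the slot until the red-nosed connector in its channel is seated against the black socket block, then push it to the right round the corner, fully to the end of the green-edged side notch, so that the slide is locked. Only push: do not grip the knob, do not touch or lift the red-nosed connector, and leave the pot, the screwdriver and the black-nosed connector where they are.

Things in the scene. Friction and masses are not known exactly. Their poses are not given: they have to be found in the camera images.
- jig: Docking jig fixed on the bench: grey base plate 265 x 90 x 12 mm, aluminium gate plate with an L-shaped slot over its near half (top 38 mm above the bench, x -85 to 35, y -52 to 30 mm), black socket block at the far end (face at x = 134 mm, top 36 mm). Origin on the bench below the slot's corner; x = forward push direction along the long leg, y = left, away from the side notch, z up. Only the knob rises above 41 mm.
- corner (a point): The slot's corner, in the top of the gate plate, at (5, 0, 38) mm in the jig's frame; the slot is 16 mm wide, the knob's stem 12 mm. The long leg runs from 60 mm behind this point (jig's -x) to it. Axes as the jig's.
- notch_end (a point): Where the stem's centre stands at the closed right end of the side notch, at (5, -30, 38) mm in the jig's frame, 30 mm to the right (jig's -y) of the corner. Green strips edge the notch. Axes as the jig's.
- knob (a point): Centre of the upright red cylindrical knob, 26 mm diameter, 32 mm tall, 66 mm above the bench (its underside is 50 mm, its top 82 mm above the bench). It rides on the stem in the slot, cannot turn, lift or tip, and stays where it is left.
- carriage (a joint): Forward travel of the slide in m along the jig's x: 0 at the near end of the slot, 0.060 at the centre of the side notch, 0.062 at the stop. It stands at 0 to 0.010 at the start. Moves with about 3 N of friction. The stem can enter the side notch only beyond 0.058. A brass pusher on it shoves the red-nosed connector ahead of it.
- pin (a joint): Sideways travel of the knob in m toward the jig's right (-y): 0 in the long leg (2 mm play either way), 0.030 at the end of the side notch. Moves with about 2 N of friction. In the notch the slide cannot move back.
- red_connector: The loose grey D connector with a red nose, 41 x 33 x 15 mm, lying in the 36 mm wide channel of the jig between the brass pusher and the socket block, nose toward the block. Origin at the centre of its underside, 12 mm above the bench; at the start 67 to 75 mm along the jig's x, seated at about 115 to 120 mm.
- black_connector: Loose grey D connector with a black nose, 41 x 33 x 15 mm, on the bench to the left of the jig; a bystander. Origin at the centre of its underside.
- screw_pot: Loose small steel pot, 57 mm diameter, 30 mm tall, on the bench to the left of the jig; a bystander. Origin at the centre of its underside.
- yellow_driver: Loose screwdriver with a yellow handle, 185 mm long, 24 mm tall, on the bench to the left of the jig; a bystander. Origin at the centre of its underside.
- data_logger: Fixed grey instrument box on the bench to the right of the jig, about 340 x 215 mm, top 102 mm above the bench; only an obstacle. Origin on the bench under its middle. Cables hang from its near side.
- sensor_unit: Fixed instrument with a big white tank ahead of the robot, a little to its right, about 500 x 210 mm and 255 mm tall; only an obstacle when the arm swings past. Origin on the bench under its middle.
Things that resemble listed ones, but are neither listed nor needed, are in the scene too. What is shaped like the red_connector but blue is not meant.

How it is judged:
At the end, for the whole second after the job is handed in: The slide is fully forward (beyond 56 mm) and the knob is in the side notch, within 6 mm of its end (beyond 24 mm); the red-nosed connector lies flat in its channel, at rest, seated within about 9 mm of its end position at the socket block (value of joint carriage above 0.056 m and value of joint pin above 0.024 m and x of red_connector in the frame of jig above 0.111 m and y of red_connector in the frame of jig between -0.008 and 0.008 m and height (world z) of red_connector below 0.018 m and linear speed of red_connector below 0.02 m/s); the robot touches nothing.
It fails at once if the red-nosed connector is lifted out of its channel (height (world z) of red_connector above 0.024 m).
It fails at once if the fingers touch the red-nosed connector (contact force between the fingers and red_connector above 0.5 N).
It fails at once if the knob is gripped or shoved hard (more than 40 N between fingers and knob) (contact force between the fingers and pin above 40 N).
It fails at once if a bystander (pot, yellow screwdriver, black-nosed connector) is moved by more than 15 mm or lifted (distance of any of black_connector, screw_pot, yellow_driver from where it was at the start of the episode above 0.015 m).
It also fails if it takes over 48 s, if anything falls off the work surface, if the arm or the gripper's body presses on something with over 40 N, if the wrist force passes 120 N, or if a joint passes its speed limit or range.

### The arm

A 6-joint arm with a two-finger parallel gripper is mounted at the origin on a cart in front of the work surface, level with it; the furniture and walls round the work are solid. World frame = base frame: x ahead of the robot, y to its left, z up, the work surface at z = 0. Lengths are in m, angles in rad, forces in N, time in s.
With the tool pointing down it reaches from about 0.35 to 0.775 m from the base axis. Payload 7.3 kg.
Tool frame: the origin (TCP) lies between the finger pads; the fingertips stand robot.tcp_to_tips ahead of it and the grasp point (between the pads) lies 2 mm behind it (robot.tcp_to_tips is the distance from the TCP to the fingertips, in m); y points along the fingers, x is the direction in which the jaws open and shut, and the axes are right-handed (so a half turn about y gives the same grasp; the last joint's range is limited). The gripper opens to 92 mm and grips with 3 to 60 N. Pads are 19 mm wide; open, the fingers measure 130 mm over their backs; the gripper's body (75 mm by 190 mm) begins 47 mm behind the grasp point.
Start: joints at [1.156, 0.342, 1.524, -0, 1.275, -0.146], TCP at [0.139, 0.506, 0.244] pointing down, gripper open.
Joint ranges: [-2.53, 2.53], [-0.77, 2.02], [0.04, 2.7], [-1, 4.14], [0.28, 2.66], [-3.11, 3.11]. Speed limits (rad/s): [2.57, 2.57, 3.14, 3.14, 3.14, 3.14].

### API

Orientations are given as [roll, pitch, yaw] about the fixed x, y, z axes, in that order (R = Rz(yaw) Ry(pitch) Rx(roll)).
In Python, from cell import status, read_camera, get_calibration, robot gives the robot as it stands.
- The arm moves only by the shell command python3 -m creep 'ROWS' [FORCE]. ROWS is JSON, a list of rows, each an object of numbers: "dx", "dy", "dz": the shift along the tool's x, y, z in m; "rx", "ry", "rz": the turn, a rotation vector about the tool's x, y, z in rad; "gripper": the opening, from 0 (shut) to 1 (fully open). A call has 1 to 20 rows; each row is the pose to reach, as a shift and turn from the pose commanded when the call began, along the tool's axes at that moment; what a row does not reach only later rows make up. A row lasts 1/8 s, in which the tool goes at most 62.5 mm and 10.7 degrees, less where a joint would pass 70% of its speed; a pose out of reach is approached as far as the arm can. A call with a gripper value outside its range is refused whole. The fingers move at their own pace and stop on an object; FORCE is the grip in N (left out, the last holds). Time passes only in rows, so rows that repeat a pose let the fingers close. It gives the time, the measured TCP pose, the force and the opening at its end, in the units of the state.
- status.observe(): the state, without advancing time (a new reading comes with each control period).
- read_camera(name): name is "scene" or "top" or "wrist"; returns (picture, depth): 384x512x3 uint8, red, green, blue; 384x512 float32, m along the optical axis (not along the pixel's ray), 0 where there is no reading.
- get_calibration(name): a dict with "fx", "fy", "cx", "cy" (pixels), "D" ([k1, k2, p1, p2, k3] as OpenCV has them; the pictures are not rectified), "xyz" and "rotation" of the camera in the world; the wrist camera has in their place "mount" (4x4, takes a point from camera to tool coordinates, whose origin is the TCP and whose axes are the tool frame's). Camera axes: x right, y down, z forward; pixel columns grow to the right and rows downward; lengths in m; the calibration is good to about 2 mm. A picture is of the moment at which its call begins: read the wrist's pose just before it. get_calibration takes no time and is no camera call.
- robot.hand_in(): hands the job in, once; it reports no verdict.
The state is a dict: "time": time; "qpos": joint angles; "qvel": joint speeds; "joint_efforts": joint torques, N m; "tool_pos": TCP position; "tool_rot": TCP orientation; "contact_force": force on the tool from outside, world axes, zero at the start; "torque": the same for the moment, N m; "opening": finger opening in m.
Only numpy, scipy, OpenCV 4.12 (cv2) and the standard library are available. Lean on these libraries where they do the work, as an engineer would, in place of code of your own. Each camera call takes 0.05 s, during which the arm holds its last target.

## Working session

There is one attempt and no reset: what is moved stays moved. The work goes in short steps, Python scripts to look and compute and a shell command to move; the robot and the scene stay as the last step left them, time stands still between calls to the robot, and variables do not carry over. Pictures are saved under pics/ and viewed, and the job is handed in when it is done.

```bash
ls; mkdir -p pics
python3 - <<'E'
from cell import status, read_camera, get_calibration, robot
import cv2,numpy as np
print(status.observe()); print(robot.tcp_to_tips)
for n in ["scene","top"]:
    p,d=read_camera(n); cv2.imwrite(f"pics/{n}0.png",p[:,:,::-1]); np.savez(f"{n}0.npz",p=p,d=d)
    print(n,get_calibration(n))
E
```

```text
pics
{'time': 0.0, 'qpos': array([ 1.15597989e+00,  3.42728479e-01,  1.52503902e+00, -1.14050032e-06,
        1.27539016e+00, -1.46000194e-01]), 'qvel': array([ 1.94296296e-04,  7.17344088e-04,  5.64534151e-05,  3.19645750e-04,
        2.61628427e-05, -1.61995140e-03]), 'joint_efforts': array([ 2.08888869e-04, -4.31239307e+01, -2.44217670e+01,  7.17663788e-02,
        5.56269858e-02, -1.25376000e-04]), 'tool_pos': array([0.13925548, 0.50579117, 0.24303428]), 'tool_rot': array([-1.57056973e+00,  1.54851444e-03,  1.30198059e+00]), 'contact_force': array([-0.49053581,  0.07673533, -0.07548446]), 'torque': array([-0.10123797,  0.01845086, -0.01772596]), 'opening': 0.09197388939627203}
0.017
scene {'fx': 482.7073906021648, 'fy': 482.7073906021648, 'cx': 259.9941073326911, 'cy': 185.60166213089326, 'D': array([-0.0085253,  0.       ,  0.       ,  0.       ,  0.       ]), 'xyz': array([-0.09252126,  1.22656701,  1.0595914 ]), 'rotation': array([-2.24560245,  0.01828645, -2.51519485])}
top {'fx': 480.6135770104289, 'fy': 480.6135770104289, 'cx': 265.17688869229295, 'cy': 189.19882071217734, 'D': array([0.02106847, 0.        , 0.        , 0.        , 0.        ]), 'xyz': array([0.37827787, 0.27355595, 1.65480391]), 'rotation': array([-2.98213365, -0.00424527, -1.58358184])}
```

View pics/scene0.png

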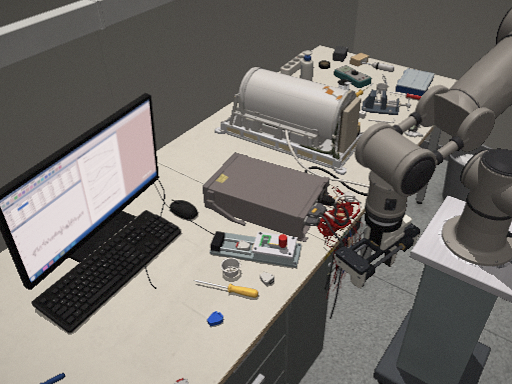

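View pics/top0.png

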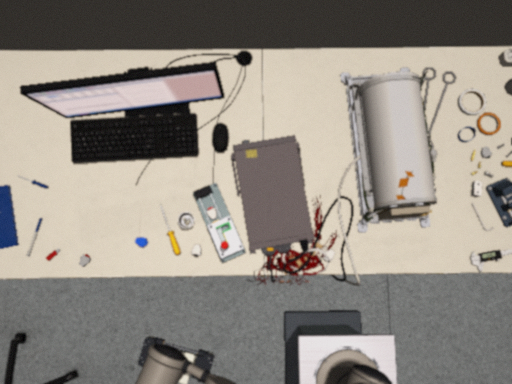

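The jig is at about (218, 223) in the top view and (258, 246) in the scene view. The red knob shows at (224, 245) and (283, 240). Next I'll measure the jig pose.

```bash
cat > h.py <<'E'
import numpy as np,cv2
from scipy.spatial.transform import Rotation as R
from cell import get_calibration
def cloud(n,d,T=None):
    c=get_calibration(n);h,w=d.shape
    u,v=np.meshgrid(np.arange(w),np.arange(h))
    K=np.array([[c['fx'],0,c['cx']],[0,c['fy'],c['cy']],[0,0,1]])
    q=cv2.undistortPoints(np.stack([u,v],-1).reshape(-1,1,2).astype(float),K,np.array(c['D'])).reshape(h,w,2)
    P=np.dstack([q*d[...,None],d])
    if n=='wrist': M=T@np.array(c['mount']); Rm,t=M[:3,:3],M[:3,3]
    else: Rm,t=R.from_euler('xyz',c['rotation']).as_matrix(),c['xyz']
    return P@Rm.T+t
E
python3 - <<'E'
from h import *
for n,(a,b,c,d_) in {"scene":(195,290,170,345),"top":(175,275,125,285)}.items():
    z=np.load(f"{n}0.npz");p,d=z['p'],z['d'];W=cloud(n,d)
    cv2.imwrite(f"pics/{n}0c.png",cv2.resize(p[a:b,c:d_,::-1],None,fx=4.5,fy=4.5,interpolation=cv2.INTER_CUBIC))
    hsv=cv2.cvtColor(p,cv2.COLOR_RGB2HSV).astype(int)
    red=((hsv[...,0]<8)|(hsv[...,0]>172))&(hsv[...,1]>150)&(hsv[...,2]>90)
    k,l,s,ce=cv2.connectedComponentsWithStats(red.astype(np.uint8))
    for i in range(1,k):
        if s[i,4]>8:
            m=l==i; print(n,s[i],ce[i].round(1),W[m].mean(0).round(4),W[m][:,2].max().round(3))
    m=(abs(W[...,2]-0)<.01); 
    for (u,v) in ([(222,245)] if n=='top' else []): print(W[v,u])
    np.save(n+"W.npy",W)
E
```

```text
scene [407  93  14   6  36] [413.7  95.8] [ 0.4844 -0.6788  0.0425] 1.06
scene [337 190   6   5  11] [339.5 191.5] [0.4547 0.0367 0.0011] 0.006
scene [337 203   6   5   9] [339. 205.] [0.4126 0.1203 0.0199] 0.027
scene [345 202   8  14  59] [348.8 208.2] [0.383  0.1069 0.0111] 0.024
scene [327 209   7   5  15] [331.1 211.3] [0.4183 0.1627 0.0206] 0.045
scene [337 209   7   4  18] [339.7 211. ] [0.3985 0.141  0.0159] 0.025
scene [353 209   7   9  14] [356.  213.2] [0.3509 0.1193 0.0147] 0.019
scene [336 215   8   7  20] [339.5 217.8] [0.3561 0.2297 0.0749] 1.06
scene [320 218   5   4  11] [321.8 219.5] [0.4242 0.2111 0.0184] 0.021
scene [330 219  21   9  44] [338.7 223.4] [0.3706 0.1993 0.0207] 0.037
scene [317 223   9   6  24] [320.4 225.6] [0.4068 0.2515 0.0324] 0.049
scene [279 234   8   8  44] [282.4 237.5] [0.4349 0.4206 0.1032] 1.06
top [316 209   3   9  14] [316.8 212.7] [0.5596 0.0857 0.0011] 0.005
top [316 221   3  10  15] [316.8 225.1] [0.5166 0.0871 0.0019] 0.005
top [222 242   6   7  34] [224.4 244.8] [0.4496 0.3988 0.0814] 0.087
top [ 47 251   9   9  36] [ 51.1 255.2] [0.4262 0.9891 0.0062] 0.011
top [273 251   5   5  11] [275.3 252.9] [0.423 0.232 0.021] 0.071
top [286 250  13  11  43] [291.7 254.3] [0.4168 0.1791 0.0602] 1.655
top [299 254  20  16 126] [309.9 260.7] [0.3954 0.1195 0.0526] 1.655
top [293 261   5   6  14] [295.3 264. ] [0.3853 0.165  0.0143] 0.026
top [286 266   6   5  14] [288.2 268.1] [0.3721 0.1893 0.0176] 0.029
[0.44924754 0.40666456 0.07838904]
```

View pics/scene0c.png

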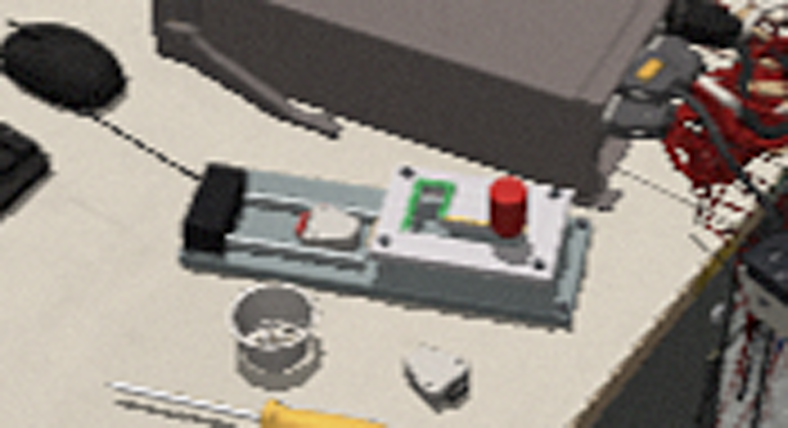

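View pics/top0c.png

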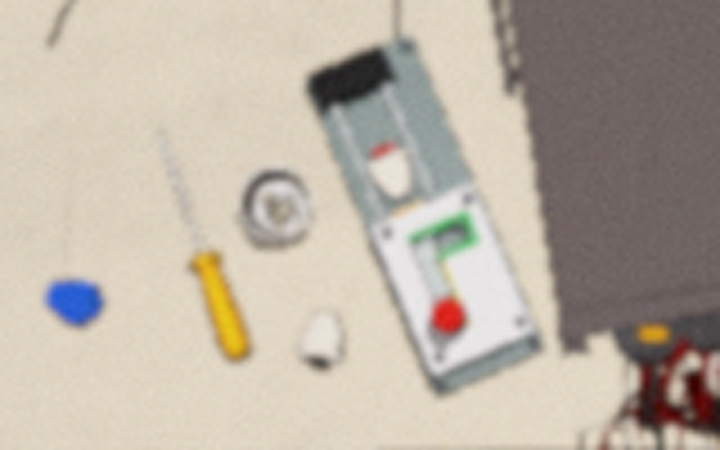

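Run:
```python
from h import *
S=np.load('sceneW.npy').reshape(-1,3);T=np.load('topW.npy').reshape(-1,3)
for n,W in(('s',S),('t',T)):
    m=(abs(W[:,2]-.038)<.004)&(W[:,0]>.38)&(W[:,0]<.66)&(W[:,1]>.33)&(W[:,1]<.5)
    print(n,m.sum(),cv2.minAreaRect(W[m][:,:2].astype(np.float32)))
    m=(W[:,2]>.006)&(W[:,2]<.045)&(W[:,0]>.38)&(W[:,0]<.69)&(W[:,1]>.33)&(W[:,1]<.48)
    r=cv2.minAreaRect(W[m][:,:2].astype(np.float32));print(m.sum(),r);print(cv2.boxPoints(r))
    m=(W[:,2]>.065)&(W[:,0]>.40)&(W[:,0]<.48)&(W[:,1]>.36)&(W[:,1]<.45)&(W[:,2]<.1);print('knob',m.sum(),W[m].mean(0),W[m].min(0),W[m].max(0))
    m=(abs(W[:,2]-.1)<.02)&(W[:,1]<.45)&(W[:,0]>.4)&(W[:,0]<.9)&(W[:,1]>.1);print('box',cv2.boxPoints(cv2.minAreaRect(W[m][:,:2].astype(np.float32))))
```

```text
s 765 ((0.5452100038528442, 0.39361754059791565), (0.24660581350326538, 0.15557599067687988), 19.143953323364258)
2387 ((0.5415256023406982, 0.4048411548137665), (0.294908344745636, 0.14863911271095276), 6.825648307800293)
[[0.38628376 0.46110928]
 [0.40394926 0.31352365]
 [0.69676745 0.34857303]
 [0.67910194 0.49615866]]
knob 75 [0.44722371 0.40427436 0.07790063] [0.43592652 0.38696018 0.06599458] [0.46062414 0.41533879 0.08543573]
box [[0.39662844 0.40693566]
 [0.4358135  0.10380492]
 [0.81472915 0.15278652]
 [0.7755441  0.45591727]]
t 565 ((0.5362672805786133, 0.4236801266670227), (0.24619847536087036, 0.08183206617832184), 22.962615966796875)
1825 ((0.5313432216644287, 0.4077520966529846), (0.30984383821487427, 0.1376897245645523), 4.609586715698242)
[[0.3713897  0.46392387]
 [0.38245517 0.32667953]
 [0.69129676 0.35158032]
 [0.6802313  0.48882467]]
knob 51 [0.4499985  0.39819089 0.08059522] [0.43913027 0.38690216 0.07371768] [0.46230697 0.41020271 0.08709069]
box [[0.3978958  0.39995205]
 [0.4371419  0.10354365]
 [0.8132967  0.15334857]
 [0.7740506  0.44975698]]
```

```bash
python3 -m creep '[{"dz":-0.04,"dx":-0.004,"ry":0.12,"gripper":0},{"dz":-0.08,"dx":-0.008,"ry":0.24,"gripper":0},{"dz":-0.12,"dx":-0.011,"ry":0.36,"gripper":0},{"dz":-0.16,"dx":-0.015,"ry":0.48,"gripper":0},{"dz":-0.20,"dx":-0.018,"ry":0.6,"gripper":0},{"dz":-0.23,"dx":-0.021,"ry":0.7,"gripper":0},{"dz":-0.265,"dx":-0.025,"ry":0.82,"gripper":0},{"dz":-0.298,"dx":-0.027,"ry":0.92,"gripper":0},{"dz":-0.298,"dx":-0.027,"ry":0.92,"gripper":0},{"dz":-0.298,"dx":-0.027,"ry":0.92,"gripper":0}]'
python3 - <<'E'
from cell import *
from cell import status, read_camera
import numpy as np,cv2
from h import *
s=status.observe();p,d=read_camera('wrist')
T=np.eye(4);T[:3,:3]=R.from_euler('xyz',s['tool_rot']).as_matrix();T[:3,3]=s['tool_pos']
print(s['tool_pos'],s['tool_rot'],s['contact_force'],s['opening'],get_calibration('wrist')['mount'])
np.savez('w1.npz',p=p,d=d,T=T);cv2.imwrite('pics/w1.png',p[:,:,::-1])
E
```

```text
[0.13925577 0.50581382 0.2430902 ] [-1.57056895e+00  1.45254543e-03  1.30200096e+00] [ 0.78254888  0.15600746 -0.37293398] 0.0917368765799249 [[ 9.99999855e-01  3.61822502e-04  3.98645213e-04  1.42106637e-03]
 [-2.73725507e-04 -2.95909662e-01  9.55215890e-01 -1.39439786e-01]
 [ 4.63581574e-04 -9.55215861e-01 -2.95909520e-01  8.12888130e-02]
 [ 0.00000000e+00  0.00000000e+00  0.00000000e+00  1.00000000e+00]]invalid input at $[0]: expected keys dx, dy, dz, rx, ry, rz, gripper
```

View pics/w1.png

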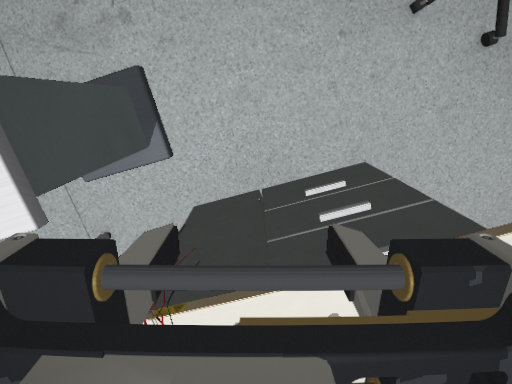

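The call was refused because every key is required. The wrist view shows only floor and the bench edge so far. I'll resend with full rows.

```bash
python3 -m creep '[{"dx":-0.004,"dy":0,"dz":-0.04,"rx":0,"ry":0.12,"rz":0,"gripper":0},{"dx":-0.008,"dy":0,"dz":-0.08,"rx":0,"ry":0.24,"rz":0,"gripper":0},{"dx":-0.011,"dy":0,"dz":-0.12,"rx":0,"ry":0.36,"rz":0,"gripper":0},{"dx":-0.015,"dy":0,"dz":-0.16,"rx":0,"ry":0.48,"rz":0,"gripper":0},{"dx":-0.018,"dy":0,"dz":-0.20,"rx":0,"ry":0.6,"rz":0,"gripper":0},{"dx":-0.021,"dy":0,"dz":-0.23,"rx":0,"ry":0.7,"rz":0,"gripper":0},{"dx":-0.025,"dy":0,"dz":-0.265,"rx":0,"ry":0.82,"rz":0,"gripper":0},{"dx":-0.027,"dy":0,"dz":-0.298,"rx":0,"ry":0.92,"rz":0,"gripper":0},{"dx":-0.027,"dy":0,"dz":-0.298,"rx":0,"ry":0.92,"rz":0,"gripper":0},{"dx":-0.027,"dy":0,"dz":-0.298,"rx":0,"ry":0.92,"rz":0,"gripper":0}]'
cat > look.py <<'E'
import sys
from cell import status, read_camera
from h import *
s=status.observe();p,d=read_camera('wrist')
T=np.eye(4);T[:3,:3]=R.from_euler('xyz',s['tool_rot']).as_matrix();T[:3,3]=s['tool_pos']
print(s['time'],s['tool_pos'],s['tool_rot'],s['contact_force'],s['opening'])
n=sys.argv[1]
np.savez(n+'.npz',p=p,d=d,T=T,W=cloud('wrist',d,T));cv2.imwrite(f'pics/{n}.png',p[:,:,::-1])
E
python3 look.py w2
```

```text
time: 1.4
tool_pos: [0.419, 0.401, 0.2434]
tool_rot: [-1.571, 0.001, 0.383]
contact_force: [0.2, 0.5, -0.2]
opening: 0.0009
1.4 [0.41896682 0.40098722 0.24336056] [-1.57068858e+00  1.12804434e-03  3.82837584e-01] [ 0.21870768  0.48633056 -0.17159422] 0.0008503187642027871
```

View pics/w2.png

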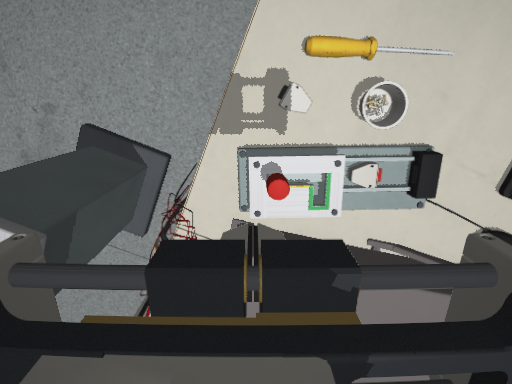

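The wrist view shows the jig almost aligned with the image: knob at (278, 187), gate plate x 250–344, y 154–217, red-nosed connector at (367, 176), socket at (425, 175). I'll fit its pose.

```bash
cat > fit.py <<'E'
import sys
from h import *
z=np.load(sys.argv[1]+'.npz');p,W=z['p'],z['W']
hsv=cv2.cvtColor(p,cv2.COLOR_RGB2HSV).astype(int)
near=(W[...,0]>.38)&(W[...,0]<.72)&(W[...,1]>.3)&(W[...,1]<.55)
pl=(abs(W[...,2]-.038)<.006)&near&(hsv[...,1]<40)&(hsv[...,2]>150)
k,l,s,c=cv2.connectedComponentsWithStats(pl.astype(np.uint8));i=1+s[1:,4].argmax()
r=cv2.minAreaRect(W[l==i][:,:2].astype(np.float32));print('plate',s[i],r,W[l==i][:,2].mean());
b=cv2.boxPoints(r);print(b.round(4))
e=b[1]-b[0];e2=b[2]-b[1]; e=e if np.hypot(*e)>np.hypot(*e2) else e2
if e[0]<0:e=-e
yaw=np.arctan2(e[1],e[0]);c=np.array(r[0]);A=np.array([[np.cos(yaw),-np.sin(yaw)],[np.sin(yaw),np.cos(yaw)]])
o=c-A@[-.025,-.011];print('yaw',yaw,'origin',o)
J=(W[...,:2]-o)@A
red=((hsv[...,0]<8)|(hsv[...,0]>172))&(hsv[...,1]>150)&(hsv[...,2]>60)&near
kn=red&(W[...,2]>.076)&(W[...,2]<.09)
q=J[kn];print('knob top jig',kn.sum(),q.mean(0),(q.min(0)+q.max(0))/2,q.min(0),q.max(0),W[kn].mean(0))
g=(abs(hsv[...,0]-65)<20)&(hsv[...,1]>120)&near; print('green',J[g].min(0),J[g].max(0))
n=red&(W[...,2]<.03)&(J[...,0]>.05);print('nose',n.sum(),J[n].min(0) if n.any() else '',J[n].max(0) if n.any() else '')
bk=(hsv[...,2]<60)&(abs(W[...,2]-.036)<.006)&(J[...,0]>.1)&(J[...,0]<.2)&(abs(J[...,1])<.05);print('socket',J[bk].min(0),J[bk].max(0))
print('max z near path',W[near&(J[...,0]>-.1)&(J[...,0]<.05)&(abs(J[...,1])<.05)&~red][:,2].max())
E
python3 fit.py w2
```

```text
plate [ 249  155   96   64 3781] ((0.47858089208602905, 0.4017763137817383), (0.12087415158748627, 0.0828743577003479), 23.072940826416016) 0.03627885169529401
[[0.4067 0.4162]
 [0.4392 0.34  ]
 [0.5504 0.3873]
 [0.5179 0.4636]]
yaw 0.40269873 origin [0.49727013 0.42169395]
knob top jig 373 [-0.05209957  0.00163534] [-0.05235791  0.00104517] [-0.06416774 -0.01121355] [-0.04054808  0.0133039 ] [0.44869729 0.40278052 0.07994878]
green [-0.07780294 -0.03978253] [0.01710774 0.09385903]
nose 30 [ 0.08476345 -0.00818168] [0.08876623 0.00807637]
socket [ 0.13271781 -0.02837622] [0.16044599 0.02964604]
max z near path 0.3411803065832132
```

```bash
python3 -m creep '[{"dx":-0.020,"dy":0.02,"dz":-0.011,"rx":0,"ry":-0.02,"rz":0,"gripper":0},{"dx":-0.020,"dy":0.05,"dz":-0.011,"rx":0,"ry":-0.02,"rz":0,"gripper":0},{"dx":-0.020,"dy":0.08,"dz":-0.011,"rx":0,"ry":-0.02,"rz":0,"gripper":0},{"dx":-0.020,"dy":0.11,"dz":-0.011,"rx":0,"ry":-0.02,"rz":0,"gripper":0},{"dx":-0.020,"dy":0.14,"dz":-0.011,"rx":0,"ry":-0.02,"rz":0,"gripper":0},{"dx":-0.020,"dy":0.16,"dz":-0.011,"rx":0,"ry":-0.02,"rz":0,"gripper":0},{"dx":-0.020,"dy":0.173,"dz":-0.011,"rx":0,"ry":-0.02,"rz":0,"gripper":0},{"dx":-0.020,"dy":0.173,"dz":-0.011,"rx":0,"ry":-0.02,"rz":0,"gripper":0}]'; python3 look.py w3
python3 - <<'E'
import numpy as np
o=np.array([.49727,.42169]);a=.4027
from cell import status
s=status.observe();t=s['tool_pos'][:2]-o
print(t@[np.cos(a),np.sin(a)],t@[-np.sin(a),np.cos(a)])
E
```

```text
time: 2.45
tool_pos: [0.4043, 0.3834, 0.0703]
tool_rot: [-1.571, 0.001, 0.403]
contact_force: [0.5, 0.2, -0.1]
opening: 0.0004
2.45 [0.40427689 0.38344529 0.07025447] [-1.57099386e+00  1.39379014e-03  4.03048615e-01] [ 0.53299901  0.24520858 -0.05228799] 0.00035013820789709396
-0.09990244707017581 0.001261811851214961
```

View pics/w3.png

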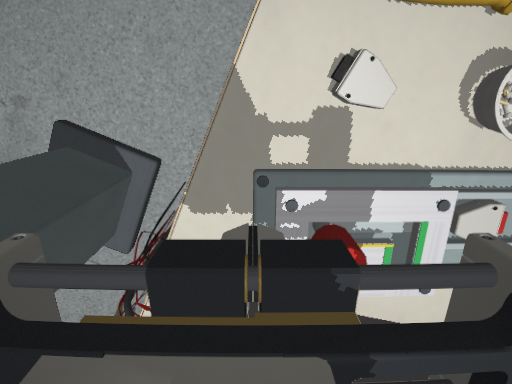

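The finger is behind the knob, which is visible at (335, 240), and the tips are clear of the plate. I'll push forward in small steps.

```bash
python3 -m creep '[{"dx":0.004,"dy":0,"dz":0,"rx":0,"ry":0,"rz":0,"gripper":0},{"dx":0.008,"dy":0,"dz":0,"rx":0,"ry":0,"rz":0,"gripper":0},{"dx":0.011,"dy":0,"dz":0,"rx":0,"ry":0,"rz":0,"gripper":0},{"dx":0.013,"dy":0,"dz":0,"rx":0,"ry":0,"rz":0,"gripper":0},{"dx":0.015,"dy":0,"dz":0,"rx":0,"ry":0,"rz":0,"gripper":0},{"dx":0.017,"dy":0,"dz":0,"rx":0,"ry":0,"rz":0,"gripper":0},{"dx":0.019,"dy":0,"dz":0,"rx":0,"ry":0,"rz":0,"gripper":0},{"dx":0.021,"dy":0,"dz":0,"rx":0,"ry":0,"rz":0,"gripper":0},{"dx":0.023,"dy":0,"dz":0,"rx":0,"ry":0,"rz":0,"gripper":0},{"dx":0.025,"dy":0,"dz":0,"rx":0,"ry":0,"rz":0,"gripper":0},{"dx":0.027,"dy":0,"dz":0,"rx":0,"ry":0,"rz":0,"gripper":0},{"dx":0.029,"dy":0,"dz":0,"rx":0,"ry":0,"rz":0,"gripper":0},{"dx":0.031,"dy":0,"dz":0,"rx":0,"ry":0,"rz":0,"gripper":0},{"dx":0.033,"dy":0,"dz":0,"rx":0,"ry":0,"rz":0,"gripper":0},{"dx":0.035,"dy":0,"dz":0,"rx":0,"ry":0,"rz":0,"gripper":0}]'; python3 look.py w4; python3 fit.py w4
python3 - <<'E'
from cell import read_camera
import cv2
for n,(a,b,c,d_) in {"scene":(195,290,170,345)}.items():
    p,d=read_camera(n);cv2.imwrite("pics/s4.png",cv2.resize(p[a:b,c:d_,::-1],None,fx=4.5,fy=4.5))
E
```

```text
time: 4.38
tool_pos: [0.4374, 0.3971, 0.0707]
tool_rot: [-1.571, 0.0, 0.402]
contact_force: [-2.7, -1.8, 0.3]
opening: 0.0003
4.375 [0.43739476 0.39707077 0.07068831] [-1.57076434e+00  7.96093913e-05  4.01973510e-01] [-2.65256773 -1.76640459  0.32465625] 0.0003226672959304749
plate [ 369  190   37   75 1855] ((0.5187574028968811, 0.43293076753616333), (0.022799771279096603, 0.05569043010473251), 23.528194427490234) 0.03622614305695286
[[0.4972 0.4539]
 [0.5194 0.4028]
 [0.5403 0.412 ]
 [0.5181 0.463 ]]
yaw -1.160153 origin [0.53882289 0.41440035]fit.py:17: RuntimeWarning: Mean of empty slice.
  q=J[kn];print('knob top jig',kn.sum(),q.mean(0),(q.min(0)+q.max(0))/2,q.min(0),q.max(0),W[kn].mean(0))
  ret = um.true_divide(
Traceback (most recent call last):
  File "fit.py", line 17, in <module>
    q=J[kn];print('knob top jig',kn.sum(),q.mean(0),(q.min(0)+q.max(0))/2,q.min(0),q.max(0),W[kn].mean(0))
                                                     ~~~~~^^^
ValueError: zero-size array to reduction operation minimum which has no identity
```

View pics/w4.png

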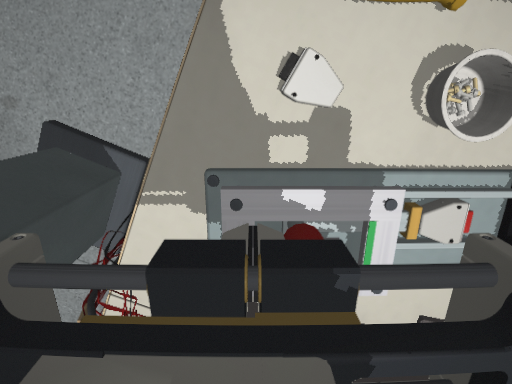

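View pics/s4.png

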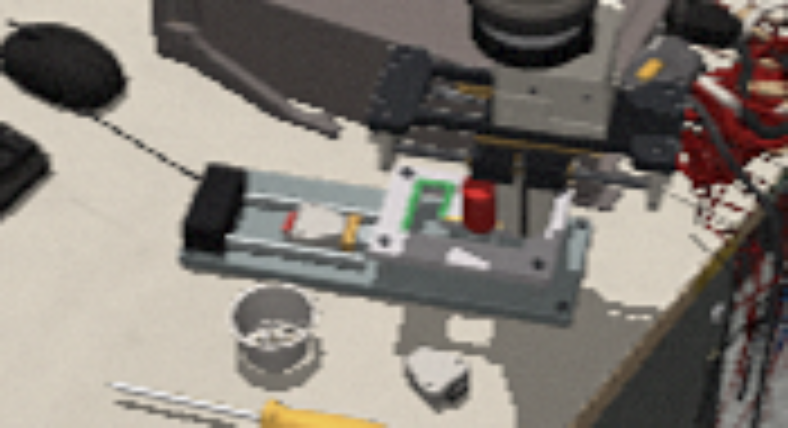

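The knob moves at about 3 N: it is at (303, 233) in the wrist view and the brass pusher now shows at (413, 222). I'll measure the finger-to-knob offset.

```bash
cat > knob.py <<'E'
import sys
from h import *
o=np.array([.49727,.42169]);a=.4027;A=np.array([[np.cos(a),-np.sin(a)],[np.sin(a),np.cos(a)]])
z=np.load(sys.argv[1]+'.npz');p,W,T=z['p'],z['W'],z['T']
J=(W[...,:2]-o)@A;hsv=cv2.cvtColor(p,cv2.COLOR_RGB2HSV).astype(int)
print('tcp jig',(T[:2,3]-o)@A,T[2,3])
red=((hsv[...,0]<8)|(hsv[...,0]>172))&(hsv[...,1]>140)&(hsv[...,2]>40)&(abs(J[...,1])<.06)&(J[...,0]>-.09)&(J[...,0]<.12)
k=red&(W[...,2]>.045)&(W[...,2]<.1)
if k.any(): print('knob',k.sum(),J[k].min(0),J[k].max(0),W[k][:,2].min(),W[k][:,2].max())
k=red&(W[...,2]<.035)&(J[...,0]>.05)
if k.any(): print('nose',k.sum(),J[k].min(0),J[k].max(0),W[k][:,2].max())
b=(abs(hsv[...,0]-20)<8)&(hsv[...,1]>120)&(J[...,0]>.02)&(J[...,0]<.12)&(abs(J[...,1])<.03)
if b.any(): print('brass',b.sum(),J[b].min(0),J[b].max(0),np.median(W[b],0))
E
python3 knob.py w2; python3 knob.py w4
```

```text
tcp jig [-0.08015291  0.01164063] 0.2433605606237874
knob 469 [-0.06416607 -0.01120991] [-0.03985267  0.01330755] 0.05268805302517532 0.08233123384181307
nose 34 [ 0.08458292 -0.00820429] [0.08929018 0.00807985] 0.023255544458761046
tcp jig [-0.06473396  0.00081549] 0.07068830553760024
knob 476 [-0.04513234  0.00527227] [-0.02391131  0.01336727] 0.04947729505644402 0.072810304678978
nose 92 [ 0.09363707 -0.00745117] [0.09832325 0.00866308] 0.02313302141048429
brass 447 [ 0.04792995 -0.01250401] [0.05780137 0.01338046] [0.54431946 0.44472771 0.02329813]
```

```bash
python3 -m creep '[{"dx":0.002,"dy":0,"dz":0,"rx":0,"ry":0,"rz":0,"gripper":0},{"dx":0.004,"dy":0,"dz":0,"rx":0,"ry":0,"rz":0,"gripper":0},{"dx":0.006,"dy":0,"dz":0,"rx":0,"ry":0,"rz":0,"gripper":0},{"dx":0.008,"dy":0,"dz":0,"rx":0,"ry":0,"rz":0,"gripper":0},{"dx":0.010,"dy":0,"dz":0,"rx":0,"ry":0,"rz":0,"gripper":0},{"dx":0.012,"dy":0,"dz":0,"rx":0,"ry":0,"rz":0,"gripper":0},{"dx":0.014,"dy":0,"dz":0,"rx":0,"ry":0,"rz":0,"gripper":0},{"dx":0.016,"dy":0,"dz":0,"rx":0,"ry":0,"rz":0,"gripper":0},{"dx":0.018,"dy":0,"dz":0,"rx":0,"ry":0,"rz":0,"gripper":0},{"dx":0.020,"dy":0,"dz":0,"rx":0,"ry":0,"rz":0,"gripper":0},{"dx":0.022,"dy":0,"dz":0,"rx":0,"ry":0,"rz":0,"gripper":0},{"dx":0.024,"dy":0,"dz":0,"rx":0,"ry":0,"rz":0,"gripper":0},{"dx":0.026,"dy":0,"dz":0,"rx":0,"ry":0,"rz":0,"gripper":0},{"dx":0.028,"dy":0,"dz":0,"rx":0,"ry":0,"rz":0,"gripper":0},{"dx":0.030,"dy":0,"dz":0,"rx":0,"ry":0,"rz":0,"gripper":0},{"dx":0.032,"dy":0,"dz":0,"rx":0,"ry":0,"rz":0,"gripper":0},{"dx":0.033,"dy":0,"dz":0,"rx":0,"ry":0,"rz":0,"gripper":0},{"dx":0.034,"dy":0,"dz":0,"rx":0,"ry":0,"rz":0,"gripper":0}]'; python3 look.py w5; python3 knob.py w5
```

```text
time: 6.72
tool_pos: [0.4686, 0.4104, 0.0707]
tool_rot: [-1.571, -0.0, 0.402]
contact_force: [-2.2, -1.8, 0.1]
opening: 0.0006
6.725 [0.46864249 0.41035708 0.07072419] [-1.57072964e+00 -1.23754722e-05  4.01945311e-01] [-2.1829515  -1.79876801  0.11334762] 0.0006217947481653739
tcp jig [-0.0307789   0.00079287] 0.07072418547822
knob 474 [-0.011146    0.00512945] [0.01012646 0.01310184] 0.05053578126525429 0.07264544882000096
brass 443 [ 0.08190356 -0.01235767] [0.09131975 0.01311161] [0.57556132 0.45804756 0.02328212]
```

View pics/w5.png

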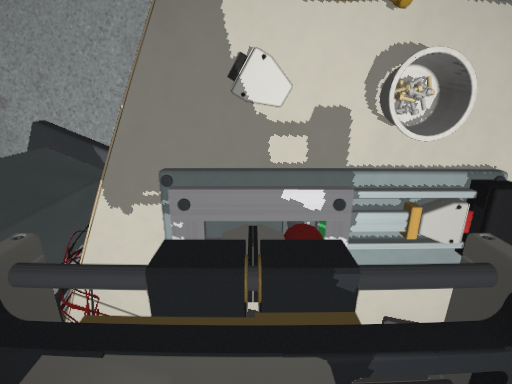

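The knob, at (303, 233), is about 6 mm short of the corner, and the nose is close to the socket. I'll use finer steps.

```bash
python3 -m creep '[{"dx":0.001,"dy":0,"dz":0,"rx":0,"ry":0,"rz":0,"gripper":0},{"dx":0.002,"dy":0,"dz":0,"rx":0,"ry":0,"rz":0,"gripper":0},{"dx":0.003,"dy":0,"dz":0,"rx":0,"ry":0,"rz":0,"gripper":0},{"dx":0.004,"dy":0,"dz":0,"rx":0,"ry":0,"rz":0,"gripper":0},{"dx":0.005,"dy":0,"dz":0,"rx":0,"ry":0,"rz":0,"gripper":0},{"dx":0.005,"dy":0,"dz":0,"rx":0,"ry":0,"rz":0,"gripper":0}]';python3 -m creep '[{"dx":0.0005,"dy":0,"dz":0,"rx":0,"ry":0,"rz":0,"gripper":0},{"dx":0.001,"dy":0,"dz":0,"rx":0,"ry":0,"rz":0,"gripper":0}]'; python3 look.py w6; python3 knob.py w6
```

```text
time: 7.52
tool_pos: [0.4734, 0.4124, 0.0707]
tool_rot: [-1.571, -0.0, 0.402]
contact_force: [-1.9, -1.0, 0.2]
opening: 0.0004
time: 7.78
tool_pos: [0.4741, 0.4127, 0.0707]
tool_rot: [-1.571, 0.0, 0.402]
contact_force: [-3.0, -1.6, -0.1]
opening: 0.0006
7.775 [0.47410232 0.41267922 0.07073554] [-1.57074947e+00  3.38562934e-05  4.01949671e-01] [-3.04067109 -1.56913482 -0.08934974] 0.0006313283153370084
tcp jig [-0.02484577  0.00078953] 0.070735541562458
knob 468 [-0.00522472  0.00509334] [0.01552093 0.01332891] 0.05010373690002087 0.07251761506797857
brass 447 [ 0.08823727 -0.01251242] [0.09706571 0.01331077] [0.58125692 0.46032146 0.02324163]
```

```bash
python3 -m creep '[{"dx":0.0005,"dy":0,"dz":0,"rx":0,"ry":0,"rz":0,"gripper":0},{"dx":0.001,"dy":0,"dz":0,"rx":0,"ry":0,"rz":0,"gripper":0},{"dx":0.001,"dy":0,"dz":0,"rx":0,"ry":0,"rz":0,"gripper":0}]';python3 -m creep '[{"dx":0.0005,"dy":0,"dz":0,"rx":0,"ry":0,"rz":0,"gripper":0},{"dx":0.0005,"dy":0,"dz":0,"rx":0,"ry":0,"rz":0,"gripper":0}]'
```

```text
time: 8.2
tool_pos: [0.4748, 0.413, 0.0707]
tool_rot: [-1.571, 0.0, 0.402]
contact_force: [-2.7, -2.2, 0.8]
opening: 0.0004
time: 8.45
tool_pos: [0.4749, 0.413, 0.0707]
tool_rot: [-1.571, 0.001, 0.402]
contact_force: [-5.2, -3.7, 2.0]
opening: 0.0004
```

Force has risen from 3 N to 6.5 N with no further travel, so the slide is at its stop. I'll back off, go round to the knob's left side, and look.

```bash
python3 -m creep '[{"dx":-0.005,"dy":0,"dz":0,"rx":0,"ry":0,"rz":0,"gripper":0},{"dx":-0.012,"dy":0,"dz":0,"rx":0,"ry":0,"rz":0,"gripper":0},{"dx":-0.012,"dy":0,"dz":0.015,"rx":0,"ry":0,"rz":0,"gripper":0},{"dx":-0.012,"dy":0,"dz":0.030,"rx":0,"ry":0,"rz":0,"gripper":0},{"dx":-0.012,"dy":0,"dz":0.042,"rx":0,"ry":0,"rz":0,"gripper":0},{"dx":-0.012,"dy":0,"dz":0.042,"rx":0,"ry":0,"rz":0,"gripper":0},{"dx":0.0,"dy":0,"dz":0.042,"rx":0,"ry":0,"rz":0,"gripper":0},{"dx":0.015,"dy":0,"dz":0.042,"rx":0,"ry":0,"rz":0,"gripper":0},{"dx":0.029,"dy":0,"dz":0.042,"rx":0,"ry":0,"rz":0,"gripper":0},{"dx":0.029,"dy":0,"dz":0.042,"rx":0,"ry":0,"rz":0,"gripper":0}]'; python3 look.py w7; python3 knob.py w7;python3 - <<'E'
from cell import read_camera
import cv2
p,d=read_camera("scene");cv2.imwrite("pics/s7.png",cv2.resize(p[195:290,170:345,::-1],None,fx=4.5,fy=4.5))
E
```

```text
time: 9.7
tool_pos: [0.4873, 0.4631, 0.0705]
tool_rot: [-1.571, -0.001, 0.401]
contact_force: [-0.4, -0.7, 0.3]
opening: 0.0004
9.7 [0.48731166 0.46305211 0.0705479 ] [-1.57072641e+00 -9.26322072e-04  4.00674981e-01] [-0.43778408 -0.71150207  0.34998357] 0.0003920345872766851
tcp jig [0.00704824 0.04195611] 0.07054790479022309
knob 147 [0.00432166 0.00857631] [0.01008568 0.01351083] 0.07002836938120757 0.08097184525666423
brass 148 [0.08947563 0.00693361] [0.09801001 0.0140467 ] [0.57771569 0.46879613 0.02207507]
```

View pics/w7.png

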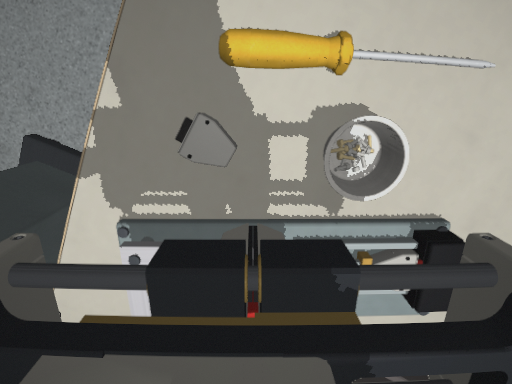

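View pics/s7.png

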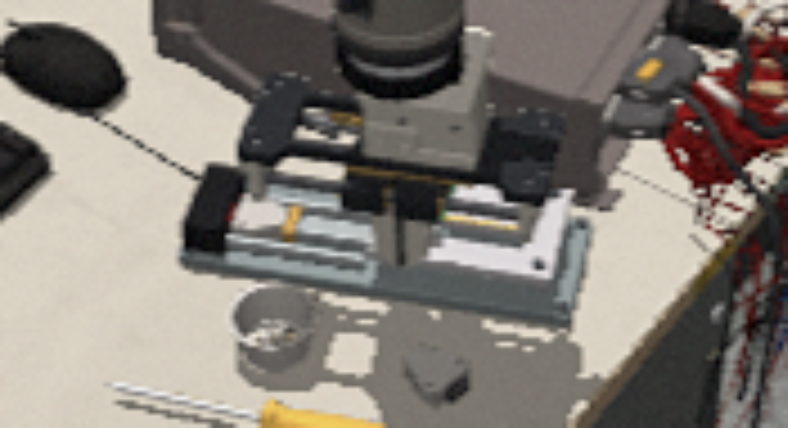

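The finger is left of the knob, which shows red through the gap at (252, 308). In the scene view the connector nose is at the socket, at (232, 213). Now I'll push right.

```bash
python3 -m creep '[{"dx":0,"dy":0,"dz":-0.004,"rx":0,"ry":0,"rz":0,"gripper":0},{"dx":0,"dy":0,"dz":-0.008,"rx":0,"ry":0,"rz":0,"gripper":0},{"dx":0,"dy":0,"dz":-0.012,"rx":0,"ry":0,"rz":0,"gripper":0},{"dx":0,"dy":0,"dz":-0.014,"rx":0,"ry":0,"rz":0,"gripper":0},{"dx":0,"dy":0,"dz":-0.016,"rx":0,"ry":0,"rz":0,"gripper":0},{"dx":0,"dy":0,"dz":-0.018,"rx":0,"ry":0,"rz":0,"gripper":0},{"dx":0,"dy":0,"dz":-0.020,"rx":0,"ry":0,"rz":0,"gripper":0},{"dx":0,"dy":0,"dz":-0.021,"rx":0,"ry":0,"rz":0,"gripper":0},{"dx":0,"dy":0,"dz":-0.022,"rx":0,"ry":0,"rz":0,"gripper":0},{"dx":0,"dy":0,"dz":-0.023,"rx":0,"ry":0,"rz":0,"gripper":0},{"dx":0,"dy":0,"dz":-0.024,"rx":0,"ry":0,"rz":0,"gripper":0}]'; python3 -m creep '[{"dx":0,"dy":0,"dz":-0.001,"rx":0,"ry":0,"rz":0,"gripper":0},{"dx":0,"dy":0,"dz":-0.002,"rx":0,"ry":0,"rz":0,"gripper":0}]'; python3 -m creep '[{"dx":0,"dy":0,"dz":-0.001,"rx":0,"ry":0,"rz":0,"gripper":0},{"dx":0,"dy":0,"dz":-0.002,"rx":0,"ry":0,"rz":0,"gripper":0}]'
```

```text
time: 11.18
tool_pos: [0.4951, 0.4413, 0.0707]
tool_rot: [-1.571, -0.0, 0.402]
contact_force: [-0.9, 2.0, 0.3]
opening: 0.0006
time: 11.42
tool_pos: [0.4959, 0.4393, 0.0708]
tool_rot: [-1.571, -0.0, 0.402]
contact_force: [-0.0, 1.8, -0.1]
opening: 0.0002
time: 11.68
tool_pos: [0.4967, 0.4375, 0.0707]
tool_rot: [-1.571, -0.0, 0.402]
contact_force: [-1.0, 0.6, -1.0]
opening: 0.0005
```

The 2 N force is steady and the knob is past the long leg's 2 mm play, so it has entered the notch. I'll continue.

```bash
python3 -m creep '[{"dx":0,"dy":0,"dz":-0.0015,"rx":0,"ry":0,"rz":0,"gripper":0},{"dx":0,"dy":0,"dz":-0.003,"rx":0,"ry":0,"rz":0,"gripper":0},{"dx":0,"dy":0,"dz":-0.0045,"rx":0,"ry":0,"rz":0,"gripper":0},{"dx":0,"dy":0,"dz":-0.006,"rx":0,"ry":0,"rz":0,"gripper":0},{"dx":0,"dy":0,"dz":-0.0075,"rx":0,"ry":0,"rz":0,"gripper":0},{"dx":0,"dy":0,"dz":-0.009,"rx":0,"ry":0,"rz":0,"gripper":0},{"dx":0,"dy":0,"dz":-0.0105,"rx":0,"ry":0,"rz":0,"gripper":0},{"dx":0,"dy":0,"dz":-0.012,"rx":0,"ry":0,"rz":0,"gripper":0},{"dx":0,"dy":0,"dz":-0.0135,"rx":0,"ry":0,"rz":0,"gripper":0},{"dx":0,"dy":0,"dz":-0.015,"rx":0,"ry":0,"rz":0,"gripper":0},{"dx":0,"dy":0,"dz":-0.016,"rx":0,"ry":0,"rz":0,"gripper":0},{"dx":0,"dy":0,"dz":-0.017,"rx":0,"ry":0,"rz":0,"gripper":0}]'; python3 -m creep '[{"dx":0,"dy":0,"dz":-0.001,"rx":0,"ry":0,"rz":0,"gripper":0},{"dx":0,"dy":0,"dz":-0.002,"rx":0,"ry":0,"rz":0,"gripper":0}]'; python3 look.py w8; python3 knob.py w8
```

```text
time: 13.18
tool_pos: [0.5034, 0.4218, 0.0708]
tool_rot: [-1.571, -0.0, 0.402]
contact_force: [-0.4, 1.1, -0.1]
opening: 0.0003
time: 13.42
tool_pos: [0.5041, 0.42, 0.0707]
tool_rot: [-1.571, -0.0, 0.402]
contact_force: [-0.4, 2.1, -0.4]
opening: 0.0005
13.425 [0.50414998 0.41997276 0.07073523] [-1.57072310e+00 -3.53899309e-05  4.01988934e-01] [-0.41833915  2.08958188 -0.43177422] 0.0004897144105120328
tcp jig [ 0.00565663 -0.00427616] 0.07073522673922798
knob 172 [ 0.00296262 -0.03769155] [ 0.00915515 -0.00666012] 0.07843001737378297 0.09913960623133641
brass 1141 [ 0.02001081 -0.01820877] [0.10096998 0.02040111] [0.52078072 0.45157365 0.14262406]
```

```bash
for i in 1; do python3 -m creep '[{"dx":0,"dy":0,"dz":-0.0007,"rx":0,"ry":0,"rz":0,"gripper":0},{"dx":0,"dy":0,"dz":-0.0015,"rx":0,"ry":0,"rz":0,"gripper":0}]'; done; python3 -m creep '[{"dx":0,"dy":0,"dz":-0.0005,"rx":0,"ry":0,"rz":0,"gripper":0},{"dx":0,"dy":0,"dz":-0.001,"rx":0,"ry":0,"rz":0,"gripper":0}]'; python3 -m creep '[{"dx":0,"dy":0,"dz":-0.0005,"rx":0,"ry":0,"rz":0,"gripper":0},{"dx":0,"dy":0,"dz":-0.0005,"rx":0,"ry":0,"rz":0,"gripper":0}]'
```

```text
time: 13.72
tool_pos: [0.5048, 0.4186, 0.0708]
tool_rot: [-1.571, -0.0, 0.402]
contact_force: [-0.8, 1.7, -0.5]
opening: 0.0003
time: 13.98
tool_pos: [0.5051, 0.4177, 0.0708]
tool_rot: [-1.571, -0.0, 0.402]
contact_force: [-1.6, 2.6, -0.1]
opening: 0.0005
time: 14.22
tool_pos: [0.5053, 0.4172, 0.0707]
tool_rot: [-1.571, 0.0, 0.402]
contact_force: [-0.4, 2.4, -0.4]
opening: 0.0003
```

```bash
python3 -m creep '[{"dx":0,"dy":0,"dz":-0.0005,"rx":0,"ry":0,"rz":0,"gripper":0},{"dx":0,"dy":0,"dz":-0.001,"rx":0,"ry":0,"rz":0,"gripper":0}]'; python3 -m creep '[{"dx":0,"dy":0,"dz":-0.0005,"rx":0,"ry":0,"rz":0,"gripper":0},{"dx":0,"dy":0,"dz":-0.0005,"rx":0,"ry":0,"rz":0,"gripper":0}]'
```

```text
time: 14.48
tool_pos: [0.5056, 0.4165, 0.0707]
tool_rot: [-1.57, -0.0, 0.402]
contact_force: [-2.0, 3.7, -0.1]
opening: 0.0004
time: 14.72
tool_pos: [0.5057, 0.4164, 0.0708]
tool_rot: [-1.57, -0.0, 0.402]
contact_force: [-1.2, 4.2, -1.1]
opening: 0.0004
```

```bash
python3 -m creep '[{"dx":0,"dy":0,"dz":-0.0005,"rx":0,"ry":0,"rz":0,"gripper":0},{"dx":0,"dy":0,"dz":-0.001,"rx":0,"ry":0,"rz":0,"gripper":0},{"dx":0,"dy":0,"dz":-0.001,"rx":0,"ry":0,"rz":0,"gripper":0}]'
```

```text
time: 15.1
tool_pos: [0.5057, 0.4162, 0.0708]
tool_rot: [-1.569, -0.001, 0.402]
contact_force: [-3.8, 6.7, -0.7]
opening: 0.0002
```

The knob is at the closed end: force is up to 7.7 N with no movement. I'll back off left, lift and look.

```bash
python3 -m creep '[{"dx":0,"dy":0,"dz":0.004,"rx":0,"ry":0,"rz":0,"gripper":0},{"dx":0,"dy":0,"dz":0.015,"rx":0,"ry":0,"rz":0,"gripper":0},{"dx":0,"dy":0,"dz":0.03,"rx":0,"ry":0,"rz":0,"gripper":0},{"dx":0,"dy":-0.02,"dz":0.03,"rx":0,"ry":0,"rz":0,"gripper":0},{"dx":0,"dy":-0.05,"dz":0.03,"rx":0,"ry":0,"rz":0,"gripper":0},{"dx":-0.02,"dy":-0.09,"dz":0.03,"rx":0,"ry":0,"rz":0,"gripper":0},{"dx":-0.02,"dy":-0.13,"dz":0.03,"rx":0,"ry":0,"rz":0,"gripper":0},{"dx":-0.02,"dy":-0.17,"dz":0.02,"rx":0,"ry":0,"rz":0,"gripper":0},{"dx":-0.02,"dy":-0.17,"dz":0.01,"rx":0,"ry":0,"rz":0,"gripper":0},{"dx":-0.02,"dy":-0.17,"dz":0.01,"rx":0,"ry":0,"rz":0,"gripper":0}]'; python3 look.py w9; python3 fit.py w9; python3 knob.py w9
```

```text
time: 16.35
tool_pos: [0.4838, 0.416, 0.2401]
tool_rot: [-1.571, 0.001, 0.401]
contact_force: [0.8, 0.2, -0.4]
opening: 0.0006
16.35 [0.48375862 0.41600578 0.24014606] [-1.57110364e+00  8.92751857e-04  4.01403495e-01] [ 0.75240997  0.21288106 -0.42357995] 0.0006113966403870312
plate [ 195  148   99   63 4203] ((0.47812187671661377, 0.40164536237716675), (0.12042666971683502, 0.08142608404159546), 22.98745346069336) 0.03638506718264975
[[0.4068 0.4156]
 [0.4386 0.3407]
 [0.5495 0.3877]
 [0.5177 0.4626]]
yaw 0.40120655 origin [0.49684082 0.42153509]
knob top jig 361 [ 0.00686125 -0.02838483] [ 0.00721901 -0.028788  ] [-0.0046171  -0.04044553] [ 0.01905511 -0.01713047] [0.51424233 0.3980838  0.07999595]
green [-0.00740789 -0.03997409] [0.01792721 0.00749678]
nose 33 [ 0.13443257 -0.00752721] [0.13800796 0.00863831]
socket [ 0.13320581 -0.02834784] [0.16133347 0.03095008]
max z near path 0.3384336150726608
tcp jig [-1.46582225e-02  6.56453017e-05] 0.24014606053818868
knob 484 [-0.0059429  -0.04170938] [ 0.0187545  -0.01657753] 0.05136796456241849 0.08235982750844018
brass 126 [ 0.08976518 -0.01157789] [0.09721026 0.01330848] [0.58242602 0.45999305 0.02355391]
```

View pics/w9.png

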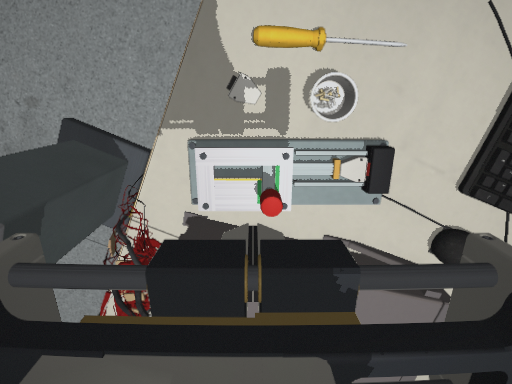

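The knob, at (271, 203), is at the end of the green-edged notch. The connector, at (352, 168), has its nose at the socket face at (369, 170). The pot, screwdriver and black-nosed connector look undisturbed, so I'm handing in.

Run:
```python
from cell import robot
print(robot.hand_in())
```

```text
the job is handed in; nothing more can be done
None
```

The slide is fully forward and locked in the side notch, and I handed the job in. The clock read about 16.4 s of the 48 s allowed; the hand-in gives no verdict.

**What I did:** with the gripper closed, I pushed the knob forward from behind with the fingertips at about 3 N. At the stop, the force rose to about 6.5 N with no further travel. I then went round to its left side and pushed it right at about 2 N. At the notch end, the force rose to about 8 N, again with no travel. Finally I backed off and lifted clear.

**Last checks (wrist camera):**

| Check | Measured | Needed |
|---|---|---|
| Knob position in the jig | x ≈ 7 mm, y ≈ -29 mm | – |
| Slide forward travel | about 62 mm | over 56 mm |
| Knob sideways travel | about 29 mm | over 24 mm |
| Red connector, x in the jig | about 117 mm (nose front at 138 mm) | over 111 mm |
| Red connector, y in the jig | about 0 to 1 mm | between -8 and 8 mm |

- **Connector and bystanders:** the red connector looked flat in its channel. The pot, screwdriver and black-nosed connector looked undisturbed; I judged this by eye and did not measure it.
- **Robot contact:** the gripper was at 0.24 m height with no contact force beyond sensor noise.
- **Failed or disagreed:** one early move was refused because its rows lacked some keys, and nothing moved. The automatic jig fit failed on one close-up where the gripper hid the plate, so I kept the earlier fit. The final fit agreed with that one to about 0.5 mm.

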